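# Finish packing a mixed pear and apple gift box

### The job

Finish packing the open red gift box: put the two sound golden pears into the free pockets of the row that already holds a pear, and the two sound red apples into the free pockets of the row that already holds an apple. Give each fruit its own pocket, stem up, and set it down gently, never letting it drop. Leave the two bruised fruits (dark brown patches) where they stand, and do not disturb the fruit that is already packed.

Things in the scene. Friction and masses are not known exactly. Their poses are not given: they have to be found in the camera images.
- gift_box: Open red box, white foam tray in it, 210 (x) x 306 (y) x 32 mm high, fixed; left or right of the robot's middle. Origin: centre of underside, z up. Two rows of three pockets, rows along box y: centres x = +48 or -48, y = -96, 0, +96 mm; pocket 74 mm square, floor 16 mm above the underside, 16 mm deep. One end pocket of each row is already filled: by a pear in one row, an apple in the other.
- pear_a: A sound round pear, golden all over, no dark patch, 66 mm across at its widest (27 to 34 mm above its base), 57 mm tall plus a thin 13 mm stem, flat base 28 mm across, about 140 g, rigid. Origin at the centre of its base, z towards the stem, no preferred yaw. Starts upright on the green sorting mat (6 mm thick), among the other loose fruit.
- pear_b: The other sound golden pear, just like pear_a: the two may change places. 66 mm across at its widest (27 to 34 mm above its base), 57 mm tall plus a thin 13 mm stem, flat base 28 mm across, about 140 g, rigid. Origin at the centre of its base, z towards the stem, no preferred yaw. Starts upright on the green sorting mat (6 mm thick), among the other loose fruit.
- apple_a: A sound apple, red all over, no dark patch, 64 mm across at its widest (28 to 38 mm above its base), 57 mm tall plus a thin 13 mm stem, flat base 26 mm across, about 140 g, rigid. Origin at the centre of its base, z towards the stem, no preferred yaw. Starts upright on the green sorting mat (6 mm thick), among the other loose fruit.
- apple_b: The other sound red apple, just like apple_a: the two may change places. 64 mm across at its widest (28 to 38 mm above its base), 57 mm tall plus a thin 13 mm stem, flat base 26 mm across, about 140 g, rigid. Origin at the centre of its base, z towards the stem, no preferred yaw. Starts upright on the green sorting mat (6 mm thick), among the other loose fruit.
- bad_pear: A bruised golden pear with large dark brown patches on its upper half, to be left where it is; 66 mm across at its widest (27 to 34 mm above its base), 57 mm tall plus a thin 13 mm stem, flat base 28 mm across, about 140 g, rigid. Origin at the centre of its base, z towards the stem, no preferred yaw. Starts upright on the green sorting mat (6 mm thick), among the other loose fruit.
- bad_apple: A bruised red apple with large dark brown patches on its upper half, to be left where it is; 64 mm across at its widest (28 to 38 mm above its base), 57 mm tall plus a thin 13 mm stem, flat base 26 mm across, about 140 g, rigid. Origin at the centre of its base, z towards the stem, no preferred yaw. Starts upright on the green sorting mat (6 mm thick), among the other loose fruit.
- packed_pear: The sound golden pear already in an end pocket of the gift box: its row is the pear row. Loose, not to be disturbed. 66 mm across at its widest (27 to 34 mm above its base), 57 mm tall plus a thin 13 mm stem, flat base 28 mm across, about 140 g, rigid. Origin at the centre of its base, z towards the stem, no preferred yaw.
- packed_apple: The sound red apple already in an end pocket of the gift box: its row is the apple row. Loose, not to be disturbed. 64 mm across at its widest (28 to 38 mm above its base), 57 mm tall plus a thin 13 mm stem, flat base 26 mm across, about 140 g, rigid. Origin at the centre of its base, z towards the stem, no preferred yaw.
There are look-alikes about, which are no part of the job. What is shaped like the pear_b but purple is not meant.

How it is judged:
By the outcome, as a careful person would: the job done as asked, in the order asked, and still so for the second after the job is handed in, with the robot touching nothing.
It also fails if it takes over 112 s, if anything falls off the work surface, if the arm or the gripper's body presses on something with over 40 N, if the wrist force passes 120 N, or if a joint passes its speed limit or range.

### The arm

A 7-joint arm with a two-finger parallel gripper is mounted at the origin on the work surface. World frame = base frame: x ahead of the robot, y to its left, z up, the work surface at z = 0. Lengths are in m, angles in rad, forces in N, time in s.
With the tool pointing down it reaches from about 0.425 to 0.925 m from the base axis. Payload 6.8 kg.
Tool frame: the origin (TCP) lies on the centre line of the jaws, within the pads' length; the fingertips stand 8 mm ahead of it and the grasp point (between the pads) lies 11 mm behind it (r.finger_overhang is the distance from the TCP to the fingertips, in m); x points along the fingers, z is the direction in which the jaws open and shut, and the axes are right-handed (so a half turn about x gives the same grasp; the last joint's range is limited). The gripper opens to 85 mm and grips with 20 to 120 N. Pads are 22 mm wide; open, the fingers measure 114 mm over their backs; the gripper's body (76 mm by 85 mm) begins 54 mm behind the grasp point. The pads swing forward as they close: fully open they stand 13 mm farther back than shut.
Start: joints at [-1.226, 0.477, 0.022, 1.555, -0.011, 1.109, -0.083], TCP at [0.295, 0.607, 0.239] pointing down, gripper open.
Joint ranges: [-2.96, 2.96], [-0.34, 2.1], [-1.41, 1.46], [0.24, 2.44], [-1.37, 4.51], [0.17, 1.92], [-2.96, 2.96]. Speed limits (rad/s): [2.39, 2.39, 3.14, 3.14, 3.14, 3.14, 3.14].

### API

Orientations are given as a rotation vector (axis times angle).
In Python, from bench import r gives the robot as it stands. The module is installed in compiled form; this text tells all that it offers.
- The arm moves only by the tool play_rows, never from a script. Its argument "plan" is a list of rows, each a list of 5 numbers: the opening, from -1 (shut) to 1 (fully open), then the shift along the world's x, y, z in m, then the turn about the world's z in rad. A call has 1 to 10 rows; each row is the pose to reach, as a shift and turn from the pose commanded when the call began; what a row does not reach only later rows make up. A row lasts 1/10 s, in which the tool goes at most 50 mm and 8.59 degrees, less where a joint would pass 70% of its speed; a pose out of reach is approached as far as the arm can. A call with a gripper value outside its range is refused whole. The fingers move at their own pace and stop on an object; "force" is the grip in N (left out, the last holds). Time passes only in rows, so rows that repeat a pose let the fingers close. It gives the time, the measured TCP pose, the force and the opening at its end, in the units of the state.
- r.get_obs(): the state, without advancing time (a new reading comes with each control period).
- r.grab_frame(name): name is "scene" or "top" or "wrist"; returns a dict with "pixels" (384x512x3 uint8, blue, green, red), "z_map" (384x512 float32, m along the optical axis (not along the pixel's ray), 0 where there is no reading), "vfov" (degrees; the focal length in pixels is half the picture's height over the tangent of half this angle, whatever the lens; pixels are square), "cx", "cy" (the principal point, pixels), "R" (3x3) and "t" (3): a world point X has camera coordinates R X + t; the wrist camera has in their place "tool_from_camera" (4x4, takes a point from camera to tool coordinates, whose origin is the TCP and whose axes are the tool frame's). Camera axes: x right, y down, z forward; pixel columns grow to the right and rows downward; lengths in m; the calibration is good to about 2 mm. A picture is of the moment at which its call begins: read the wrist's pose just before it.
- r.hand_in(): hands the job in, once; it reports no verdict.
Trained networks look in a picture, given as the dict that the camera call returned (one of the last four; its "shot" number tells which), for a name from the list of things; names that differ only in an ending like _2 or _b are one class to them, and where a whole thing is asked for, a point or a joint stands for the part that bears it (a point fixed in the world has none). Each returns a list of dicts, best first, with "conf" (0 to 1); they miss things now and then, are a little off and sometimes report something else, mostly with a low value. They report only what shows in the picture. A call takes as long as a camera call. They do not tell look-alikes from the thing itself.
- r.outline_of(picture, label): "mask" (384x512 bool, what is visible of it) and "bbox" ([left, top, right, bottom] as shares, 0 to 1, of the picture: columns of its width, rows of its height, round what is visible of it).
- r.pinpoint(picture, label): "position" ([column, row] as shares, 0 to 1, of the picture: columns of its width, rows of its height: a listed point, or the origin of a listed thing).
The state is a dict: "clock": time; "joints": joint angles; "qvel": joint speeds; "tau": joint torques, N m; "tcp_pos": TCP position; "orientation": TCP orientation; "contact_force": force on the tool from outside, world axes, zero at the start; "moment": the same for the moment, N m; "grip_width": finger opening in m.
Only numpy, scipy, OpenCV 4.12 (cv2) and the standard library are available. Lean on these libraries where they do the work, as an engineer would, in place of code of your own. Each camera call takes 0.05 s, during which the arm holds its last target.

## Working session

There is one attempt and no reset: what is moved stays moved. The work goes in short steps, Python scripts to look and compute and a tool call to move; the robot and the scene stay as the last step left them, time stands still between calls to the robot, and variables do not carry over. Pictures are saved under pics/ and viewed, and the job is handed in when it is done.

Besides the shell and the picture viewer there is one more tool, called as name([rows], argument=value, ...), one row to a line, values as JSON. play_rows: Moves the arm, as the interface text tells. Its arguments: {"type":"object","properties":{"plan":{"type":"array","items":{"type":"array","items":{"type":"number"}}},"force":{"type":"number"}},"required":["plan"]}

```bash
mkdir -p pics; cat > h.py <<'E'
import numpy as np, cv2
from bench import r
def f_of(p): return p["pixels"].shape[0]/2/np.tan(np.radians(p["vfov"])/2)
def world(p,u,v,z=None):
    f=f_of(p); d=p["z_map"][int(round(v)),int(round(u))] if z is None else z
    c=np.array([(u-p["cx"])/f*d,(v-p["cy"])/f*d,d]); return p["R"].T@(c-p["t"])
def cloud(p):
    f=f_of(p); h,w=p["z_map"].shape; v,u=np.mgrid[:h,:w]; d=p["z_map"]
    c=np.stack([(u-p["cx"])/f*d,(v-p["cy"])/f*d,d],-1); return (c-p["t"])@p["R"]
E
python3 - <<'E'
from h import *
o=r.get_obs(); print(o)
for n in("scene","top"):
    p=r.grab_frame(n); cv2.imwrite(f"pics/{n}0.png",p["pixels"]); np.savez(f"{n}0.npz",**{k:p[k] for k in p})
    print(n,{k:p[k] for k in p if k not in("pixels","z_map")})
    for l in("pear_a","apple_a","bad_pear","bad_apple","gift_box"):
        for q in r.outline_of(p,l):
            b=np.array(q["bbox"])*[512,384,512,384]; print(l,round(q["conf"],2),b.round())
E
```

```text
{'clock': 0.0, 'joints': array([-1.2260743 ,  0.477784  ,  0.02233097,  1.55648235, -0.01149607,
        1.10928256, -0.08310392]), 'qvel': array([-0.00247581,  0.00020921,  0.00116836,  0.00136868, -0.00065093,
        0.00162295, -0.0007566 ]), 'tau': array([-8.02573668e-04, -5.96437633e+01,  1.60711281e+00, -2.81211591e+01,
        1.23352601e-02,  9.23705811e-03,  3.06086326e-05]), 'tcp_pos': array([0.29506792, 0.60643698, 0.23832328]), 'orientation': array([-0.87061433,  1.39153086,  0.8688406 ]), 'contact_force': array([-0.01714078, -0.19180464,  0.65016617]), 'moment': array([-0.03376874,  0.01118338, -0.00476414]), 'grip_width': 0.08535636254842557}
scene {'vfov': 54.5635691068971, 'cx': 252.5065183028392, 'cy': 192.8781456888117, 'R': array([[ 0.43539583,  0.89995735, -0.02252196],
       [ 0.49027917, -0.25802881, -0.83249472],
       [-0.75502106,  0.35142268, -0.55357502]]), 't': array([-0.22775891, -0.23342009,  1.35549948]), 'shot': 1}
pear_a 0.88 [181. 157. 208. 183.]
pear_a 0.69 [129. 280. 167. 317.]
pear_a 0.65 [209. 203. 238. 232.]
pear_a 0.63 [294. 218. 326. 248.]

[... 262 characters left out ...]
.42287737913804, 'cx': 252.1609601394368, 'cy': 196.50225054579684, 'R': array([[ 0.0100465 , -0.99994845, -0.00147036],
       [-0.98324481, -0.009611  , -0.18203646],
       [ 0.18201294,  0.00327455, -0.98329068]]), 't': array([-0.00812779,  0.55763241,  1.04998186]), 'shot': 2}
pear_a 0.93 [281. 171. 303. 194.]
pear_a 0.92 [263. 126. 284. 146.]
pear_a 0.82 [355. 121. 381. 144.]
pear_a 0.71 [226. 125. 247. 155.]
pear_a 0.7 [275. 268. 299. 289.]
pear_a 0.65 [362. 214. 383. 237.]
apple_a 0.72 [272. 210. 293. 234.]
apple_a 0.57 [361. 177. 384. 204.]
bad_pear 0.67 [316. 172. 344. 194.]
bad_pear 0.46 [120. 210. 145. 232.]
bad_apple 0.58 [308. 216. 336. 240.]
gift_box 0.61 [112. 162. 232. 248.]
```

```bash
python3 - <<'E'
import cv2
for n in("scene","top"):
    i=cv2.imread(f"pics/{n}0.png"); cv2.imwrite(f"pics/{n}0b.png",cv2.resize(i,(800,600),interpolation=cv2.INTER_CUBIC))
i=cv2.imread("pics/top0.png")[95:310,95:405]; cv2.imwrite("pics/top0c.png",cv2.resize(i,None,fx=2.58,fy=2.58,interpolation=cv2.INTER_CUBIC))
E
```

```text
(no output)
```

View pics/scene0b.png

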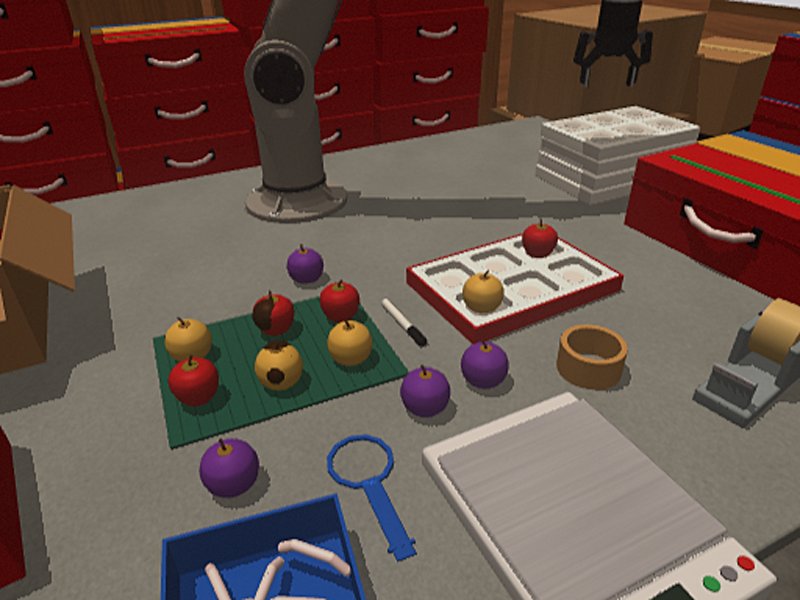

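View pics/top0c.png

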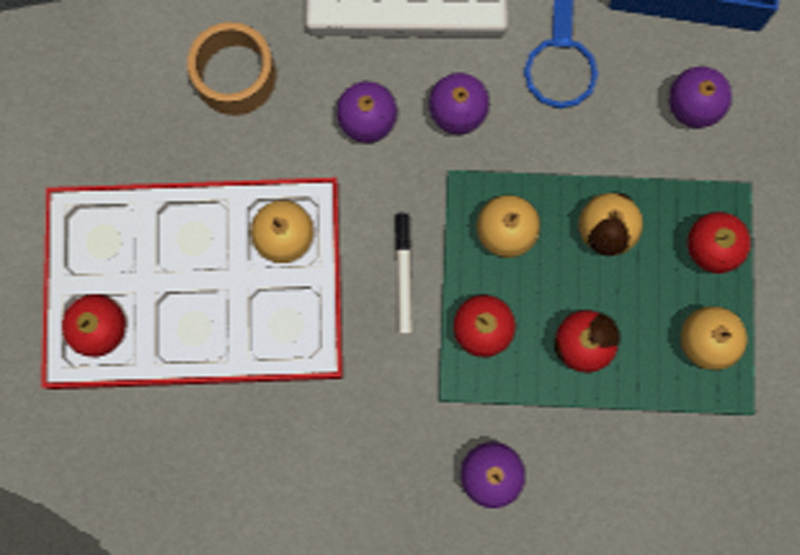

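```bash
cat > m.py <<'E'
from h import *
from scipy.optimize import least_squares
def fruits(tag):
    P=[];C=[];B=[]
    for n in("scene","top"):
        p=dict(np.load(f"{n}{tag}.npz")); 
        w=cloud(p); ok=p["z_map"]>0; P.append(w[ok]); C.append(cv2.cvtColor(p["pixels"],cv2.COLOR_BGR2HSV)[ok]); B.append(np.full(ok.sum(),n=="top"))
    return np.concatenate(P),np.concatenate(C),np.concatenate(B)
def fit(P,c,z0,pts=None):
    c=np.array(c,float)
    for _ in range(4):
        s=(np.hypot(*(P[:,:2]-c).T)<0.04)&(P[:,2]>z0+0.012)&(P[:,2]<z0+0.054); Q=P[s]
        def res(x):
            rr=np.hypot(*(Q[:,:2]-x[:2]).T); return rr-np.polyval(x[2:],(Q[:,2]-z0-0.03)/0.02)
        sol=least_squares(res,[*c,0,-0.005,0,0.033],loss="soft_l1",f_scale=0.002); c=sol.x[:2]
    return c,sol.x[-1],np.median(abs(res(sol.x))),len(Q),Q[:,2].max()
E
python3 - <<'E'
from m import *
from scipy.spatial.transform import Rotation as Ro
o=r.get_obs(); print(Ro.from_rotvec(o["orientation"]).as_matrix().round(3))
P,C,B=fruits("0")
p=dict(np.load("top0.npz")); 
for nm,u,v,z0 in [("pearL",291.5,182,.006),("badpear",331,182,.006),("appleR",374,189,.006),("appleL",283,221,.006),("badapple",322,227,.006),("pearR",372,226,.006),("ppear",204,184,.016),("papple",131,221,.016),("purple",286,279,0)]:
    c=world(p,u,v)
    print(nm,c.round(3),*[ (np.round(x,4)) for x in fit(P,c[:2]+[.0,0],z0)], *[np.round(x,4) for x in fit(P[B],c[:2],z0)[:3]])
# box
w=cloud(p)
s=(w[...,2]>.024)&(w[...,2]<.038)&(abs(w[...,0]-world(p,165,205)[0])<.13)&(abs(w[...,1]-world(p,165,205)[1])<.18)
q=w[s]; print(len(q), np.median(q[:,2]))
rc=cv2.minAreaRect((q[:,:2]*1000).astype(np.float32)); print(rc)
E
```

```text
[[-0.    -0.899  0.438]
 [ 0.     0.438  0.899]
 [-1.     0.    -0.   ]]
pearL [ 0.595 -0.105  0.065] [ 0.6011 -0.1095] 0.0317 0.001 794 0.06 [ 0.6012 -0.1092] 0.0324 0.001
badpear [ 0.595 -0.209  0.067] [ 0.6032 -0.2163] 0.0324 0.0009 835 0.0599 [ 0.6023 -0.2154] 0.0312 0.0013
appleR [ 0.579 -0.321  0.063] [ 0.5847 -0.327 ] 0.0303 0.0009 826 0.06 [ 0.5844 -0.3267] 0.0309 0.0012
appleL [ 0.492 -0.083  0.061] [ 0.4953 -0.0838] 0.0302 0.001 645 0.0599 [ 0.4951 -0.0834] 0.0319 0.001
badapple [ 0.477 -0.183  0.062] [ 0.4809 -0.189 ] 0.0305 0.0012 671 0.06 [ 0.4807 -0.1884] 0.0331 0.0011
pearR [ 0.481 -0.312  0.064] [ 0.486  -0.3189] 0.0316 0.001 826 0.0598 [ 0.4861 -0.3186] 0.0322 0.0011
ppear [0.585 0.123 0.076] [0.5902 0.1247] 0.0315 0.0012 774 0.07 [0.5907 0.1251] 0.033 0.0011
papple [0.487 0.306 0.076] [0.4901 0.3125] 0.0303 0.0014 626 0.07 [0.4901 0.3127] 0.0318 0.0011
purple [ 0.345 -0.091  0.055] [ 0.346  -0.0926] 0.0316 0.0011 674 0.054 [ 0.346  -0.0924] 0.0323 0.0009
4610 0.0314250206925355
((540.7760620117188, 220.41444396972656), (211.08836364746094, 307.1285400390625), 2.607564687728882)
```

```bash
python3 - <<'E'
from m import *
p=dict(np.load("scene0.npz")); w=cloud(p); t=np.array([.295,.606,.238])
print(r.finger_overhang)
s=(np.linalg.norm(w-t,axis=-1)<.1)&(p["z_map"]>0)
q=w[s]; d=np.array([.438,.899]); a=(q[:,:2]-t[:2])@d; b=(q[:,:2]-t[:2])@[.899,-.438]
for lo in np.arange(-.02,.08,.005):
    k=(q[:,2]-t[2]>lo)&(q[:,2]-t[2]<lo+.005)
    if k.any(): print(lo.round(3),k.sum(),"left",a[k&(a<0)].min() if (k&(a<0)).any() else None,a[k&(a<0)].max() if (k&(a<0)).any() else None,"right",a[k&(a>0)].min() if (k&(a>0)).any() else None,a[k&(a>0)].max() if (k&(a>0)).any() else None)
# sound check of box: edges
p=dict(np.load("top0.npz")); w=cloud(p)
h=cv2.cvtColor(p["pixels"],cv2.COLOR_BGR2HSV)
s=(abs(w[...,2]-.032)<.006)&(abs(w[...,0]-.541)<.125)&(abs(w[...,1]-.22)<.17)
q=w[s][:,:2]
for th in np.arange(-1,6,.5):
    a=np.radians(th);R=np.array([[np.cos(a),np.sin(a)],[-np.sin(a),np.cos(a)]]); l=q@R.T
    lo,hi=np.percentile(l,[.7,99.3],axis=0); print(th,(hi-lo).round(4),(R.T@((lo+hi)/2)).round(4))
E
```

```text
0.008
0.005 2 left -0.04905099787962977 -0.04488336402105829 right None None
0.01 11 left -0.04940181929421309 -0.04534928115626391 right 0.04136356365368599 0.046138076064794364
0.015 22 left -0.05628364125290147 -0.042915286237020504 right 0.04065221403211404 0.054000309545942565
0.02 19 left -0.05681801654175072 -0.04476243083866049 right 0.040611115281203085 0.05706789307076938
0.025 22 left -0.05804865399950302 -0.043721102044029375 right 0.042482278839690656 0.05547851381277415
0.03 19 left -0.056780652484496465 -0.042450128455933156 right 0.0421164670674082 0.055167034094918556
0.035 20 left -0.05672884658658967 -0.044381192250286916 right 0.042055048899612764 0.0563785908143239
0.04 23 left -0.057013102997788674 -0.044282891461551524 right 0.04092659990984732 0.0560664851370919
0.045 16 left -0.05820707101027895 -0.04417294918782203 right 0.042756508858935956 0.054731513705913636
0.05 25 left -0.06264094663643047 -0.04560964378258751 right 0.0418893526737546 0.07119125283624084
0.055 46 left -0.07425650013736264 -0.040307875232354566 right 0.038568515954427014 0.0728869189489
[... 226 characters left out ...]
07025146402399998 -3.054292377728654e-05 right 0.00025197699879213564 0.06667998648847864
0.075 53 left -0.06452039606838268 -0.000893815236722069 right 0.0019446193244582232 0.06329280270380322
-1.0 [0.2183 0.3077] [0.5403 0.2199]
-0.5 [0.2161 0.3071] [0.5404 0.2199]
0.0 [0.2141 0.3064] [0.5405 0.2199]
0.5 [0.2124 0.3057] [0.5406 0.2198]
1.0 [0.2113 0.305 ] [0.5406 0.2198]
1.5 [0.2104 0.3043] [0.5404 0.2197]
2.0 [0.2095 0.3037] [0.5405 0.2197]
2.5 [0.2089 0.3038] [0.5405 0.2198]
3.0 [0.2089 0.3041] [0.5405 0.2198]
3.5 [0.2095 0.3043] [0.5404 0.22  ]
4.0 [0.211  0.3047] [0.5403 0.2201]
4.5 [0.2123 0.3055] [0.5404 0.2201]
5.0 [0.2138 0.3062] [0.5404 0.2201]
5.5 [0.2154 0.3068] [0.5404 0.2201]
```

play_rows([
  [1,0.04,-0.09,0,-0.08],
  [1,0.09,-0.19,0,-0.16],
  [1,0.13,-0.29,0,-0.24],
  [1,0.17,-0.38,0,-0.33],
  [1,0.21,-0.47,-0.01,-0.33],
  [1,0.25,-0.56,-0.02,-0.33],
  [1,0.28,-0.65,-0.03,-0.33],
  [1,0.306,-0.71,-0.05,-0.33],
  [1,0.306,-0.716,-0.05,-0.33],
  [1,0.306,-0.716,-0.05,-0.33],
], force=25)

```text
clock: 1.6
tcp_pos: [0.4952, 0.1477, 0.2174]
orientation: [-0.616, 1.48, 0.616]
contact_force: [0.7, 1.1, -0.7]
grip_width: 0.0857
```

play_rows([
  [1,0.02,-0.04,0,0],
  [1,0.035,-0.08,-0.02,0],
  [1,0.05,-0.12,-0.04,0],
  [1,0.065,-0.16,-0.06,0],
  [1,0.08,-0.2,-0.08,0],
  [1,0.095,-0.24,-0.09,0],
  [1,0.106,-0.257,-0.097,0],
  [1,0.106,-0.257,-0.097,0],
  [1,0.106,-0.257,-0.097,0],
  [1,0.106,-0.257,-0.097,0],
])

```text
clock: 2.6
tcp_pos: [0.6006, -0.1057, 0.1204]
orientation: [-0.617, 1.481, 0.618]
contact_force: [0.3, -0.1, -0.2]
grip_width: 0.0856
```

```bash
python3 - <<'E'
from m import *
o=r.get_obs(); print(o["tcp_pos"],o["joints"].round(2))
p=r.grab_frame("wrist"); cv2.imwrite("pics/w1.png",p["pixels"]); np.savez("w1.npz",**p,pos=o["tcp_pos"],rv=o["orientation"])
print(p["tool_from_camera"])
E
```

```text
[ 0.60061335 -0.1057467   0.12036424] [-0.17  0.52  0.33  1.84 -0.22  0.82  1.06]
[[-4.91733245e-04 -2.90280690e-01  9.56941419e-01 -1.34669540e-01]
 [-2.43069839e-04 -9.56941472e-01 -2.90280831e-01  7.28733585e-02]
 [ 9.99999850e-01 -3.75344332e-04  4.00001455e-04 -4.48798034e-04]
 [ 0.00000000e+00  0.00000000e+00  0.00000000e+00  1.00000000e+00]]
```

View pics/w1.png

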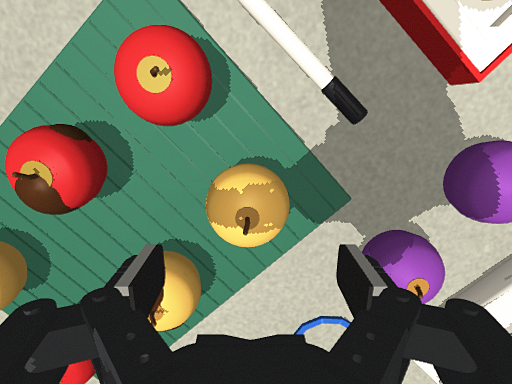

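```bash
cat >> m.py <<'E'
from scipy.spatial.transform import Rotation as Ro
def wcloud(p,pos,rv):
    f=f_of(p); h,w=p["z_map"].shape; v,u=np.mgrid[:h,:w]; d=p["z_map"]
    c=np.stack([(u-p["cx"])/f*d,(v-p["cy"])/f*d,d],-1); T=p["tool_from_camera"]
    return (c@T[:3,:3].T+T[:3,3])@Ro.from_rotvec(rv).as_matrix().T+pos
E
python3 - <<'E'
from m import *
p=dict(np.load("w1.npz")); w=wcloud(p,p["pos"],p["rv"])
P=w[p["z_map"]>0]
for n,u,v in(("pearL",248,200),("appleL",155,72),("badapple",45,175)):
    print(n,w[v,u].round(3),*[np.round(x,4) for x in fit(P,w[v,u][:2],.006)])
for u,v in((370,200),(120,200),(460,230),(330,60),(155,70),(246,232),(400,250)): print(u,v,w[v,u].round(3))
E
```

```text
pearL [ 0.592 -0.1    0.063] [ 0.601  -0.1099] 0.0327 0.0003 3405 0.06
appleL [ 0.499 -0.081  0.077] [ 0.4953 -0.0841] 0.032 0.0004 4144 0.06
badapple [ 0.485 -0.183  0.064] [ 0.4806 -0.189 ] 0.032 0.0006 4202 0.06
370 200 [ 0.685 -0.036  0.001]
120 200 [ 0.525 -0.194  0.007]
460 230 [ 0.769  0.006 -0.001]
330 60 [ 0.57   0.014 -0.   ]
155 70 [ 0.498 -0.08   0.077]
246 232 [ 0.604 -0.113  0.078]
400 250 [ 0.71  -0.048  0.045]
```

play_rows([
  [1,0,0,0,0],
  [1,0,0,0,0],
])

```text
clock: 2.85
tcp_pos: [0.6007, -0.1065, 0.1205]
orientation: [-0.617, 1.481, 0.617]
contact_force: [0.2, -0.3, 0.2]
grip_width: 0.0855
```

play_rows([
  [1,0,-0.003,-0.03,0],
  [1,0,-0.003,-0.06,0],
  [1,0,-0.003,-0.08,0],
  [1,0,-0.003,-0.094,0],
  [1,0,-0.003,-0.094,0],
  [1,0,-0.003,-0.094,0],
  [1,0,-0.003,-0.094,0],
])

```text
clock: 3.55
tcp_pos: [0.6016, -0.1106, 0.0274]
orientation: [-0.617, 1.48, 0.615]
contact_force: [0.5, 0.7, 0.3]
grip_width: 0.0857
```

play_rows([
  [0.4,-0.001,0.001,0,0],
  [0.2,-0.001,0.001,0,0],
  [0,-0.001,0.001,0,0],
  [-1,-0.001,0.001,0,0],
  [-1,-0.001,0.001,0,0],
  [-1,-0.001,0.001,0,0],
  [-1,-0.001,0.001,0,0],
  [-1,-0.001,0.001,0,0],
], force=25)

```text
clock: 4.35
tcp_pos: [0.6002, -0.1093, 0.0273]
orientation: [-0.616, 1.48, 0.616]
contact_force: [-1.4, 1.4, 5.6]
grip_width: 0.0641
```

```bash
python3 - <<'E'
from m import *
p=r.grab_frame("scene"); cv2.imwrite("pics/s1.png",cv2.resize(p["pixels"][130:290,90:290],None,fx=3.5,fy=3.5,interpolation=cv2.INTER_CUBIC)); print(r.get_obs())
E
```

```text
{'clock': 4.4, 'joints': array([-0.12514296,  0.65400851,  0.27480001,  1.87379985, -0.27716785,
        0.64952878,  1.10566989]), 'qvel': array([-0.00089106, -0.00015312,  0.00136863, -0.00073551,  0.00013735,
       -0.00123833, -0.00267432]), 'tau': array([ 2.41759121e-01, -5.56458557e+01,  6.44307643e+00, -1.78299809e+01,
        4.09797253e-02, -4.78099678e-01,  3.49562142e-03]), 'tcp_pos': array([ 0.60016684, -0.10932298,  0.02726564]), 'orientation': array([-0.61609178,  1.48026458,  0.61574223]), 'contact_force': array([-1.44136101,  0.7566321 ,  6.1718552 ]), 'moment': array([ 0.131354  ,  0.35967612, -0.03499112]), 'grip_width': 0.06390202913500966}
```

View pics/s1.png

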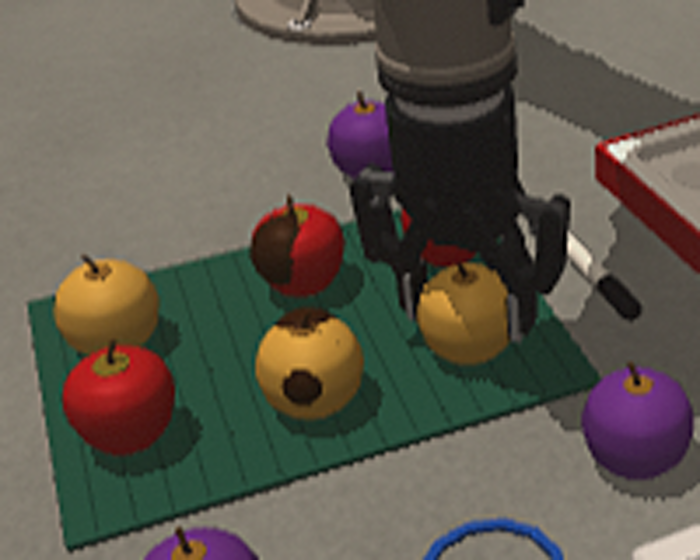

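```bash
python3 - <<'E'
from m import *
p=r.grab_frame("scene"); w=cloud(p); t=r.get_obs()["tcp_pos"]
q=w[p["z_map"]>0]; d=np.array([.7071,.7071]); x=q[:,:2]-t[:2]; a=x@d; b=x@[.7071,-.7071]
for lo in np.arange(-.02,.04,.003):
    k=(q[:,2]-t[2]>lo)&(q[:,2]-t[2]<lo+.003)&(abs(b)<.02)&(abs(a)<.07)&(abs(a)>.0345)
    print(lo.round(3),k.sum(),a[k].round(3))
E
```

```text
-0.02 244 [-0.069 -0.069 -0.068 -0.064 -0.06  -0.058 -0.068 -0.066 -0.063 -0.061
 -0.059 -0.057 -0.069 -0.066 -0.064 -0.062 -0.054 -0.053 -0.069 -0.066
 -0.064 -0.062 -0.058 -0.055 -0.053 -0.051 -0.049 -0.046 -0.045 -0.07
 -0.064 -0.063 -0.06  -0.058 -0.054 -0.052 -0.05  -0.044 -0.043 -0.068
 -0.065 -0.063 -0.062 -0.059 -0.057 -0.054 -0.05  -0.047 -0.045 -0.041
 -0.069 -0.067 -0.059 -0.057 -0.055 -0.052 -0.051 -0.049 -0.046 -0.041
 -0.04  -0.069 -0.062 -0.06  -0.058 -0.056 -0.054 -0.051 -0.049 -0.046
 -0.044 -0.041 -0.039 -0.038 -0.035 -0.07  -0.068 -0.065 -0.06  -0.058
 -0.057 -0.054 -0.051 -0.048 -0.043 -0.039  0.035  0.04  -0.066 -0.063
 -0.062 -0.059 -0.054 -0.053 -0.048 -0.044 -0.041 -0.035  0.038  0.04
  0.043  0.045  0.047  0.05   0.051  0.054  0.056  0.058 -0.056 -0.048
 -0.046 -0.043 -0.042 -0.04  -0.038 -0.036  0.036  0.039  0.042  0.044
  0.046  0.048  0.051  0.053  0.055  0.057  0.059  0.062  0.064  0.066
 -0.045 -0.043 -0.04  -0.038 -0.037  0.037  0.039  0.041  0.043  0.045
  0.054  0.059  0.06   0.062  0.069  0.036  0.04   0.042  0.045  0.046
  0.049  0.051  0.053  0.05
[... 1106 characters left out ...]
5  0.046  0.044  0.039  0.036
  0.038  0.04   0.043  0.045]
0.019 10 [-0.044 -0.042 -0.038 -0.035  0.045  0.038  0.038  0.044  0.045  0.035]
0.022 11 [-0.044 -0.035 -0.035  0.045  0.038  0.035  0.041  0.043  0.045  0.036
  0.038]
0.025 14 [-0.047 -0.047 -0.044 -0.04  -0.035 -0.037  0.045  0.04   0.043  0.036
  0.041  0.043  0.045  0.038]
0.028 13 [-0.043 -0.039 -0.035 -0.036  0.045  0.045  0.041  0.044  0.035  0.038
  0.039  0.045  0.038]
0.031 12 [-0.046 -0.046 -0.043 -0.039 -0.036  0.044  0.043  0.044  0.036  0.038
  0.039  0.044]
0.034 11 [-0.035 -0.043 -0.039 -0.038 -0.036  0.041  0.045  0.036  0.038  0.039
  0.041]
0.037 9 [-0.051 -0.035 -0.037 -0.035 -0.036 -0.035  0.035  0.039  0.044]
```

play_rows([
  [0.8,0,0,0,0],
  [0.8,0,0,0,0],
  [0.8,0.001,0,-0.0035,0],
  [0.8,0.001,0,-0.0035,0],
  [0.1,0.001,0,-0.0035,0],
  [-1,0.001,0,-0.0035,0],
  [-1,0.001,0,-0.0035,0],
  [-1,0.001,0,-0.0035,0],
  [-1,0.001,0,-0.0035,0],
  [-1,0.001,0,-0.0035,0],
], force=25)

```text
clock: 5.45
tcp_pos: [0.6006, -0.1095, 0.0226]
orientation: [-0.616, 1.482, 0.616]
contact_force: [-0.1, -0.3, 1.1]
grip_width: 0.064
```

play_rows([
  [-1,0,0,0.01,0],
  [-1,0,0,0.03,0],
  [-1,0,0,0.06,0],
  [-1,0,0,0.09,0],
  [-1,0,0,0.11,0],
  [-1,0,0,0.11,0],
  [-1,0,0,0.11,0],
])

```text
clock: 6.15
tcp_pos: [0.6006, -0.1091, 0.1327]
orientation: [-0.616, 1.481, 0.616]
contact_force: [-0.5, 0.2, -2.4]
grip_width: 0.0643
```

```bash
python3 - <<'E'
from m import *
p=r.grab_frame("scene"); w=cloud(p); t=r.get_obs()["tcp_pos"]; print(t)
cv2.imwrite("pics/s2.png",cv2.resize(p["pixels"][100:260,90:290],None,fx=3.5,fy=3.5,interpolation=cv2.INTER_CUBIC))
h=cv2.cvtColor(p["pixels"],cv2.COLOR_BGR2HSV)
s=(p["z_map"]>0)&(h[...,0]>12)&(h[...,0]<32)&(h[...,1]>100)&(np.hypot(w[...,0]-t[0],w[...,1]-t[1])<.04)&(w[...,2]>t[2]-.03)
q=w[s]; print(len(q),np.percentile(q[:,2],[0,2,50,98,100])-t[2], fit(q,t[:2],t[2]-.017))
E
```

```text
[ 0.59993553 -0.10904198  0.13177399]
700 [-0.01015456 -0.00448531  0.02829109  0.04396059  0.05358028] (array([ 0.59984609, -0.10943566]), np.float64(0.03242139606194318), np.float64(0.0006594470203427107), 494, np.float64(0.16876395138479006))
```

View pics/s2.png

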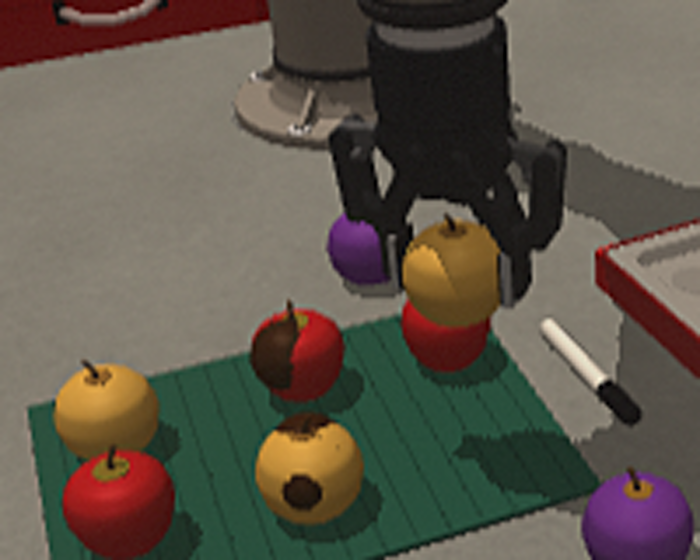

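play_rows([
  [-1,0,0.015,0.005,0],
  [-1,0,0.04,0.005,0],
  [-1,-0.003,0.075,0.005,0],
  [-1,-0.005,0.11,0.005,0],
  [-1,-0.007,0.15,0.005,0],
  [-1,-0.009,0.19,0.005,0],
  [-1,-0.01,0.23,0.005,0],
  [-1,-0.012,0.27,0.005,0],
  [-1,-0.014,0.31,0.005,0],
  [-1,-0.015,0.35,0.005,0],
])

```text
clock: 7.2
tcp_pos: [0.584, 0.2434, 0.1366]
orientation: [-0.617, 1.484, 0.617]
contact_force: [1.1, -1.2, -0.9]
grip_width: 0.0636
```

play_rows([
  [-1,0,0.035,0,0],
  [-1,0,0.06,0,0],
  [-1,0,0.075,0,0],
  [-1,0,0.08,0,0],
  [-1,0,0.08,0,0],
  [-1,0,0.08,0,0],
])

```text
clock: 7.8
tcp_pos: [0.586, 0.3184, 0.1374]
orientation: [-0.615, 1.483, 0.613]
contact_force: [-0.0, -0.2, -0.5]
grip_width: 0.064
```

```bash
python3 - <<'E'
from m import *
o=r.get_obs(); print(o["tcp_pos"])
p=r.grab_frame("wrist"); cv2.imwrite("pics/w2.png",p["pixels"]); np.savez("w2.npz",**p,pos=o["tcp_pos"],rv=o["orientation"])
w=wcloud(p,o["tcp_pos"],o["orientation"])
s=(p["z_map"]>0)&(abs(w[...,2]-.016)<.005)
# floor extents per pocket
a=np.radians(2.6);R=np.array([[np.cos(a),np.sin(a)],[-np.sin(a),np.cos(a)]]); l=(w[s][:,:2]-[.5405,.22])@R.T
for X in(48,-48):
  for Y in(-96,0,96):
    k=(abs(l[:,0]-X/1e3)<.045)&(abs(l[:,1]-Y/1e3)<.045); 
    if k.sum()>50: print(X,Y,k.sum(),np.percentile(l[k],[1,99],axis=0).round(4).tolist())
E
```

```text
[0.58599307 0.31839421 0.1374135 ]
48 0 1121 [[0.0119, -0.0381], [0.0758, 0.0289]]
48 96 4595 [[0.0122, 0.0588], [0.0845, 0.1306]]
-48 -96 4183 [[-0.0848, -0.1349], [-0.0137, -0.0733]]
-48 0 5870 [[-0.085, -0.0384], [-0.0126, 0.0287]]
-48 96 2096 [[-0.0852, 0.0583], [-0.012, 0.1309]]
```

View pics/w2.png

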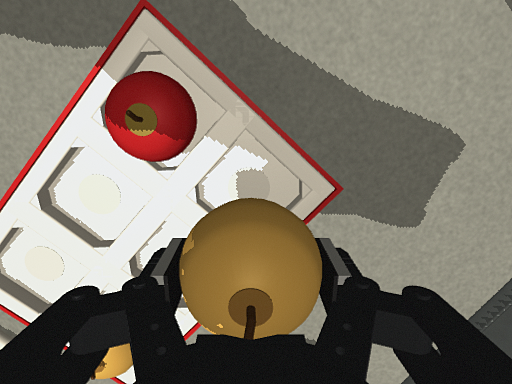

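play_rows([
  [-1,-0.002,-0.001,-0.02,0],
  [-1,-0.002,-0.001,-0.045,0],
  [-1,-0.002,-0.001,-0.07,0],
  [-1,-0.002,-0.001,-0.085,0],
  [-1,-0.002,-0.001,-0.095,0],
  [-1,-0.002,-0.001,-0.1,0],
  [-1,-0.002,-0.001,-0.1,0],
  [-1,-0.002,-0.001,-0.1,0],
])

```text
clock: 8.65
tcp_pos: [0.5843, 0.3198, 0.0385]
orientation: [-0.616, 1.48, 0.616]
contact_force: [1.1, 0.4, -2.6]
grip_width: 0.0639
```

play_rows([
  [-1,0,-0.0025,-0.001,0],
  [-1,0,-0.0025,-0.002,0],
  [-1,0,-0.0025,-0.003,0],
  [-1,0,-0.0025,-0.004,0],
  [-1,0,-0.0025,-0.004,0],
])

```text
clock: 9.15
tcp_pos: [0.5835, 0.3171, 0.0334]
orientation: [-0.616, 1.482, 0.616]
contact_force: [-0.3, 0.2, -1.3]
grip_width: 0.0637
```

play_rows([
  [-1,0,0,-0.0005,0],
  [-1,0,0,-0.001,0],
  [-1,0,0,-0.001,0],
])

```text
clock: 9.45
tcp_pos: [0.5837, 0.3171, 0.0327]
orientation: [-0.616, 1.482, 0.616]
contact_force: [-0.4, -0.5, -0.9]
grip_width: 0.0642
```

play_rows([
  [-1,0,0,-0.0005,0],
  [-1,0,0,-0.001,0],
  [-1,0,0,-0.001,0],
])

```text
clock: 9.75
tcp_pos: [0.5838, 0.3171, 0.0326]
orientation: [-0.616, 1.482, 0.616]
contact_force: [-2.3, -1.4, 7.5]
grip_width: 0.0642
```

play_rows([
  [-0.0,0,0,0.0005,0],
  [0.2,0,0,0.0005,0],
  [0.6,0,0,0.0005,0],
  [0.9,0,0,0.0005,0],
  [1,0,0,0.0005,0],
  [1,0,0,0.01,0],
  [1,0,0,0.03,0],
  [1,0,0,0.06,0],
  [1,0,0,0.1,0],
  [1,0,0,0.1,0],
])

```text
clock: 10.75
tcp_pos: [0.5873, 0.3186, 0.1382]
orientation: [-0.613, 1.471, 0.616]
contact_force: [0.4, 0.2, 0.9]
grip_width: 0.0851
```

```bash
cat > look.py <<'E'
from m import *
import sys
tag=sys.argv[1]
o=r.get_obs(); print(o["tcp_pos"],o["joints"].round(2))
for n in("scene","top"):
    p=r.grab_frame(n); np.savez(f"{n}{tag}.npz",**p)
    c=(slice(85,285),slice(90,420)) if n=="scene" else (slice(110,260),slice(100,400))
    cv2.imwrite(f"pics/{n}{tag}.png",cv2.resize(p["pixels"][c],None,fx=2.4,fy=2.4,interpolation=cv2.INTER_CUBIC))
P,C,B=fruits(tag)
for a in sys.argv[2:]:
    x,y,z=map(float,a.split(",")); print(a,*[np.round(v,4) for v in fit(P,(x,y),z)])
E
python3 look.py 1 .584,.317,.016 .59,.125,.016 .49,.313,.016 .495,-.084,.006 .486,-.319,.006 .585,-.327,.006
```

```text
[0.58732753 0.31855041 0.13815986] [-0.8   0.58  0.29  1.68 -0.2   0.9   0.36]
.584,.317,.016 [0.5829 0.3171] 0.0319 0.0014 609 0.0699
.59,.125,.016 [0.5902 0.1248] 0.0314 0.0013 781 0.07
.49,.313,.016 [0.4902 0.3125] 0.0301 0.0014 637 0.07
.495,-.084,.006 [ 0.4955 -0.0836] 0.03 0.0011 642 0.06
.486,-.319,.006 [ 0.4861 -0.3189] 0.0316 0.001 836 0.06
.585,-.327,.006 [ 0.5847 -0.327 ] 0.0303 0.0009 818 0.06
```

View pics/scene1.png

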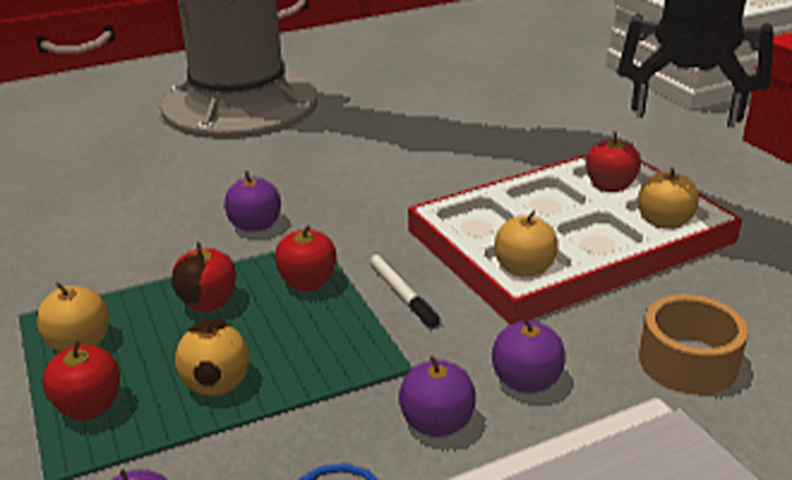

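play_rows([
  [1,-0.003,-0.02,0,0],
  [1,-0.01,-0.06,0,0],
  [1,-0.016,-0.1,0,0],
  [1,-0.022,-0.14,0,0],
  [1,-0.028,-0.18,0,0],
  [1,-0.035,-0.22,0,0],
  [1,-0.041,-0.26,0,0],
  [1,-0.047,-0.3,0,0],
  [1,-0.054,-0.34,0,0],
  [1,-0.06,-0.38,0,0],
])

```text
clock: 11.85
tcp_pos: [0.5222, -0.0644, 0.1306]
orientation: [-0.616, 1.484, 0.617]
contact_force: [1.3, -0.6, 0.1]
grip_width: 0.0854
```

play_rows([
  [1,-0.006,-0.04,0,0],
  [1,-0.012,-0.08,0,0],
  [1,-0.019,-0.12,0,0],
  [1,-0.026,-0.16,0,0],
  [1,-0.032,-0.2,0,0],
  [1,-0.038,-0.23,-0.005,0],
  [1,-0.041,-0.25,-0.01,0],
  [1,-0.041,-0.257,-0.015,0],
  [1,-0.041,-0.257,-0.018,0],
  [1,-0.041,-0.257,-0.018,0],
])

```text
clock: 12.85
tcp_pos: [0.4826, -0.3181, 0.1125]
orientation: [-0.615, 1.482, 0.619]
contact_force: [0.0, 0.3, 0.6]
grip_width: 0.0853
```

play_rows([
  [1,0.003,-0.001,-0.01,0],
  [1,0.003,-0.001,-0.03,0],
  [1,0.003,-0.001,-0.055,0],
  [1,0.003,-0.001,-0.075,0],
  [1,0.003,-0.001,-0.085,0],
  [1,0.003,-0.001,-0.089,0],
  [1,0.003,-0.001,-0.089,0],
  [1,0.003,-0.001,-0.089,0],
])

```text
clock: 13.65
tcp_pos: [0.4864, -0.3212, 0.0254]
orientation: [-0.617, 1.481, 0.615]
contact_force: [-0.2, -0.7, 0.9]
grip_width: 0.0856
```

play_rows([
  [1,0,0.002,-0.0025,0],
  [0.6,0,0.002,-0.0025,0],
  [0.3,0,0.002,-0.0025,0],
  [0,0,0.002,-0.0025,0],
  [-1,0,0.002,-0.0025,0],
  [-1,0,0.002,-0.0025,0],
  [-1,0,0.002,-0.0025,0],
  [-1,0,0.002,-0.0025,0],
], force=25)

```text
clock: 14.45
tcp_pos: [0.4859, -0.3189, 0.0228]
orientation: [-0.616, 1.481, 0.616]
contact_force: [-1.8, 1.5, 4.2]
grip_width: 0.0647
```

play_rows([
  [-1,0,0,0.01,0],
  [-1,0,0,0.03,0],
  [-1,0,0,0.06,0],
  [-1,0,0,0.09,0],
  [-1,0,0,0.115,0],
  [-1,0,0,0.115,0],
  [-1,0,0,0.115,0],
])

```text
clock: 15.15
tcp_pos: [0.4857, -0.3189, 0.1376]
orientation: [-0.616, 1.481, 0.616]
contact_force: [0.1, 0.4, -1.3]
grip_width: 0.0641
```

play_rows([
  [-1,0.003,0.015,0,0],
  [-1,0.008,0.04,0,0],
  [-1,0.015,0.075,0,0],
  [-1,0.021,0.11,0,0],
  [-1,0.029,0.15,0,0],
  [-1,0.036,0.19,0,0],
  [-1,0.044,0.23,0,0],
  [-1,0.052,0.27,0,0],
  [-1,0.059,0.31,0,0],
  [-1,0.067,0.35,0,0],
])

```text
clock: 16.15
tcp_pos: [0.5512, 0.0339, 0.1358]
orientation: [-0.616, 1.484, 0.618]
contact_force: [0.7, -1.2, -2.0]
grip_width: 0.0646
```

play_rows([
  [-1,0.008,0.04,0,0],
  [-1,0.015,0.08,0,0],
  [-1,0.022,0.12,0,0],
  [-1,0.029,0.15,0,0],
  [-1,0.034,0.175,0,0],
  [-1,0.036,0.187,0,0],
  [-1,0.036,0.19,0,0],
  [-1,0.036,0.19,0,0],
  [-1,0.036,0.19,0,0],
])

```text
clock: 17.05
tcp_pos: [0.5884, 0.2189, 0.1369]
orientation: [-0.615, 1.483, 0.614]
contact_force: [0.3, 0.1, -1.6]
grip_width: 0.064
```

play_rows([
  [-1,0,0.001,-0.02,0],
  [-1,0,0.001,-0.04,0],
  [-1,0,0.001,-0.06,0],
  [-1,0,0.001,-0.075,0],
  [-1,0,0.001,-0.085,0],
  [-1,0,0.001,-0.092,0],
  [-1,0,0.001,-0.095,0],
  [-1,0,0.001,-0.095,0],
])

```text
clock: 17.85
tcp_pos: [0.5888, 0.222, 0.0422]
orientation: [-0.616, 1.481, 0.616]
contact_force: [1.2, -0.9, -1.4]
grip_width: 0.0645
```

play_rows([
  [-1,0,-0.0015,-0.002,0],
  [-1,0,-0.0015,-0.004,0],
  [-1,0,-0.0015,-0.006,0],
  [-1,0,-0.0015,-0.0075,0],
  [-1,0,-0.0015,-0.0085,0],
  [-1,0,-0.0015,-0.0085,0],
])

```text
clock: 18.45
tcp_pos: [0.5885, 0.2205, 0.0334]
orientation: [-0.616, 1.482, 0.616]
contact_force: [0.6, 0.2, -1.7]
grip_width: 0.0648
```

play_rows([
  [-1,0,0,-0.0005,0],
  [-1,0,0,-0.001,0],
  [-1,0,0,-0.001,0],
])

```text
clock: 18.75
tcp_pos: [0.5888, 0.2206, 0.0329]
orientation: [-0.616, 1.481, 0.616]
contact_force: [-0.7, -0.4, 1.5]
grip_width: 0.0641
```

play_rows([
  [0.0,0,0,0,0],
  [0.2,0,0,0,0],
  [0.6,0,0,0,0],
  [0.9,0,0,0,0],
  [1,0,0,0,0],
  [1,0,0,0.01,0],
  [1,0,0,0.03,0],
  [1,0,0,0.06,0],
  [1,0,0,0.1,0],
  [1,0,0,0.1,0],
])

```text
clock: 19.75
tcp_pos: [0.5924, 0.2215, 0.1388]
orientation: [-0.614, 1.472, 0.615]
contact_force: [1.1, 1.1, 0.9]
grip_width: 0.0856
```

```bash
python3 look.py 2 .588,.221,.016 .584,.317,.016 .59,.125,.016 .49,.313,.016 .495,-.084,.006 .585,-.327,.006 .603,-.216,.006 .481,-.189,.006
```

```text
[0.59238234 0.22153995 0.13884511] [-0.68  0.52  0.31  1.78 -0.2   0.86  0.5 ]
.588,.221,.016 [0.5882 0.2197] 0.0314 0.0012 593 0.07
.584,.317,.016 [0.582  0.3174] 0.0335 0.0009 369 0.0699
.59,.125,.016 [0.5901 0.1247] 0.0314 0.0012 789 0.07
.49,.313,.016 [0.4877 0.3135] 0.0324 0.0011 300 0.07
.495,-.084,.006 [ 0.4953 -0.0837] 0.0301 0.001 629 0.06
.585,-.327,.006 [ 0.5846 -0.327 ] 0.0304 0.0009 812 0.06
.603,-.216,.006 [ 0.6033 -0.2164] 0.0324 0.0008 831 0.06
.481,-.189,.006 [ 0.4808 -0.189 ] 0.0305 0.0013 665 0.0599
```

View pics/scene2.png

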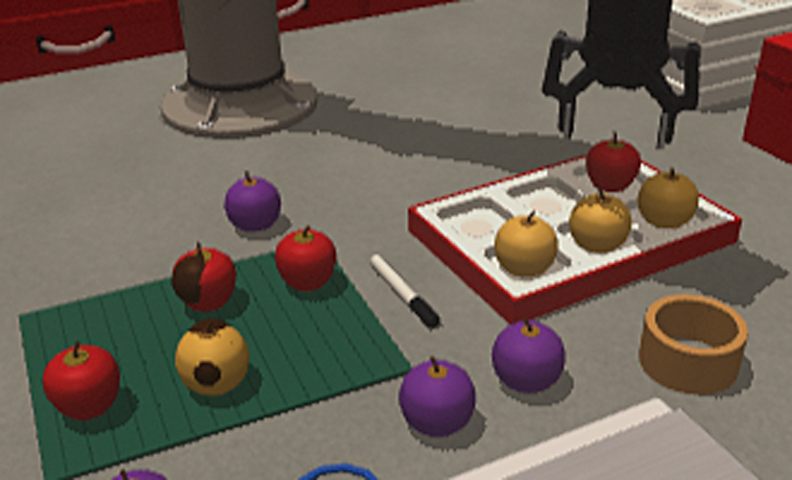

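play_rows([
  [1,0,-0.02,0,0],
  [1,0,-0.06,0,0],
  [1,0,-0.1,0,0],
  [1,0,-0.14,0,0],
  [1,-0.003,-0.18,0,0],
  [1,-0.004,-0.22,0,0],
  [1,-0.005,-0.26,0,0],
  [1,-0.006,-0.3,0,0],
  [1,-0.006,-0.34,0,0],
  [1,-0.006,-0.38,0,0],
])

```text
clock: 20.85
tcp_pos: [0.5806, -0.1622, 0.1313]
orientation: [-0.614, 1.485, 0.616]
contact_force: [-0.0, 0.6, 0.4]
grip_width: 0.0854
```

play_rows([
  [1,0,-0.04,0,0],
  [1,0,-0.08,0,0],
  [1,0,-0.115,0,0],
  [1,0,-0.145,0,0],
  [1,0,-0.16,-0.005,0],
  [1,0,-0.168,-0.01,0],
  [1,0,-0.168,-0.015,0],
  [1,0,-0.168,-0.018,0],
  [1,0,-0.168,-0.018,0],
])

```text
clock: 21.75
tcp_pos: [0.5828, -0.3251, 0.1136]
orientation: [-0.616, 1.482, 0.62]
contact_force: [-0.1, -0.5, 0.3]
grip_width: 0.0857
```

play_rows([
  [1,0.001,0,-0.01,0],
  [1,0.001,0,-0.03,0],
  [1,0.001,0,-0.055,0],
  [1,0.001,0,-0.075,0],
  [1,0.001,0,-0.085,0],
  [1,0.001,0,-0.089,0],
  [1,0.001,0,-0.089,0],
  [1,0.001,0,-0.089,0],
])

```text
clock: 22.55
tcp_pos: [0.5843, -0.3278, 0.0266]
orientation: [-0.617, 1.481, 0.615]
contact_force: [0.7, -0.4, 0.6]
grip_width: 0.0858
```

play_rows([
  [1,0,0.001,-0.0025,0],
  [0.6,0,0.001,-0.0025,0],
  [0.3,0,0.001,-0.0025,0],
  [0,0,0.001,-0.0025,0],
  [-1,0,0.001,-0.0025,0],
  [-1,0,0.001,-0.0025,0],
  [-1,0,0.001,-0.0025,0],
  [-1,0,0.001,-0.0025,0],
], force=25)

```text
clock: 23.35
tcp_pos: [0.5841, -0.3266, 0.0238]
orientation: [-0.616, 1.481, 0.615]
contact_force: [-0.3, 0.7, 5.8]
grip_width: 0.062
```

play_rows([
  [-1,0,0,0.01,0],
  [-1,0,0,0.03,0],
  [-1,0,0,0.06,0],
  [-1,0,0,0.09,0],
  [-1,0,0,0.115,0],
  [-1,0,0,0.115,0],
  [-1,0,0,0.115,0],
])

```text
clock: 24.05
tcp_pos: [0.5835, -0.3263, 0.1382]
orientation: [-0.616, 1.481, 0.616]
contact_force: [-0.6, 0.3, -1.7]
grip_width: 0.0626
```

play_rows([
  [-1,-0.003,0.015,0,0],
  [-1,-0.007,0.04,0,0],
  [-1,-0.013,0.075,0,0],
  [-1,-0.018,0.11,0,0],
  [-1,-0.025,0.15,0,0],
  [-1,-0.032,0.19,0,0],
  [-1,-0.039,0.23,0,0],
  [-1,-0.045,0.27,0,0],
  [-1,-0.052,0.31,0,0],
  [-1,-0.059,0.35,0,0],
])

```text
clock: 25.05
tcp_pos: [0.5223, 0.026, 0.1368]
orientation: [-0.616, 1.484, 0.618]
contact_force: [1.2, 0.0, -1.1]
grip_width: 0.0621
```

play_rows([
  [-1,-0.007,0.04,0,0],
  [-1,-0.013,0.08,0,0],
  [-1,-0.02,0.12,0,0],
  [-1,-0.025,0.15,0,0],
  [-1,-0.029,0.175,0,0],
  [-1,-0.031,0.187,0,0],
  [-1,-0.032,0.193,0,0],
  [-1,-0.032,0.193,0,0],
  [-1,-0.032,0.193,0,0],
])

```text
clock: 25.95
tcp_pos: [0.4927, 0.2149, 0.1379]
orientation: [-0.615, 1.483, 0.614]
contact_force: [-0.9, -0.3, -0.4]
grip_width: 0.0625
```

Target TCP z = .0338.

play_rows([
  [-1,0,0.001,-0.02,0],
  [-1,0,0.001,-0.04,0],
  [-1,0,0.001,-0.06,0],
  [-1,0,0.001,-0.075,0],
  [-1,0,0.001,-0.085,0],
  [-1,0,0.001,-0.092,0],
  [-1,0,0.001,-0.095,0],
  [-1,0,0.001,-0.095,0],
])

```text
clock: 26.75
tcp_pos: [0.4929, 0.2173, 0.0431]
orientation: [-0.616, 1.482, 0.616]
contact_force: [-0.7, -0.1, -1.3]
grip_width: 0.0617
```

play_rows([
  [-1,0,0,-0.002,0],
  [-1,0,0,-0.004,0],
  [-1,0,0,-0.006,0],
  [-1,0,0,-0.0075,0],
  [-1,0,0,-0.0085,0],
  [-1,0,0,-0.0085,0],
])

```text
clock: 27.35
tcp_pos: [0.4926, 0.2175, 0.0344]
orientation: [-0.616, 1.482, 0.616]
contact_force: [0.1, -0.3, -1.4]
grip_width: 0.0621
```

play_rows([
  [-1,0,0,-0.0005,0],
  [-1,0,0,-0.001,0],
  [-1,0,0,-0.001,0],
])

```text
clock: 27.65
tcp_pos: [0.4927, 0.2176, 0.0337]
orientation: [-0.616, 1.481, 0.616]
contact_force: [0.2, -0.7, 0.8]
grip_width: 0.0622
```

Contact began (force rose by about 2 N); half a millimetre more, then release.

play_rows([
  [-1,0,0,-0.0004,0],
  [0.0,0,0,-0.0004,0],
  [0.2,0,0,-0.0004,0],
  [0.6,0,0,0,0],
  [1,0,0,0,0],
  [1,0,0,0.005,0],
  [1,0,0,0.02,0],
  [1,0,0,0.05,0],
  [1,0,0,0.09,0],
  [1,0,0,0.1,0],
])

```text
clock: 28.65
tcp_pos: [0.4949, 0.2184, 0.1376]
orientation: [-0.614, 1.475, 0.616]
contact_force: [1.4, 0.3, -0.5]
grip_width: 0.0851
```

```bash
python3 look.py 3 .4925,.217,.016 .588,.221,.016 .584,.317,.016 .59,.125,.016 .49,.313,.016 .495,-.084,.006 .603,-.216,.006 .481,-.189,.006
```

```text
[0.49486161 0.21841056 0.1375885 ] [-0.76  0.39  0.29  1.99 -0.15  0.78  0.4 ]
.4925,.217,.016 [0.4921 0.2172] 0.0306 0.0013 465 0.07
.588,.221,.016 [0.5886 0.22  ] 0.0314 0.0013 770 0.07
.584,.317,.016 [0.5819 0.3176] 0.0335 0.001 369 0.07
.59,.125,.016 [0.5903 0.1246] 0.0313 0.0012 770 0.0699
.49,.313,.016 [0.4883 0.3133] 0.032 0.0011 304 0.07
.495,-.084,.006 [ 0.4954 -0.0837] 0.0298 0.0011 656 0.0599
.603,-.216,.006 [ 0.6031 -0.2164] 0.0325 0.0009 835 0.06
.481,-.189,.006 [ 0.4809 -0.189 ] 0.0306 0.0012 657 0.06
```

View pics/scene3.png

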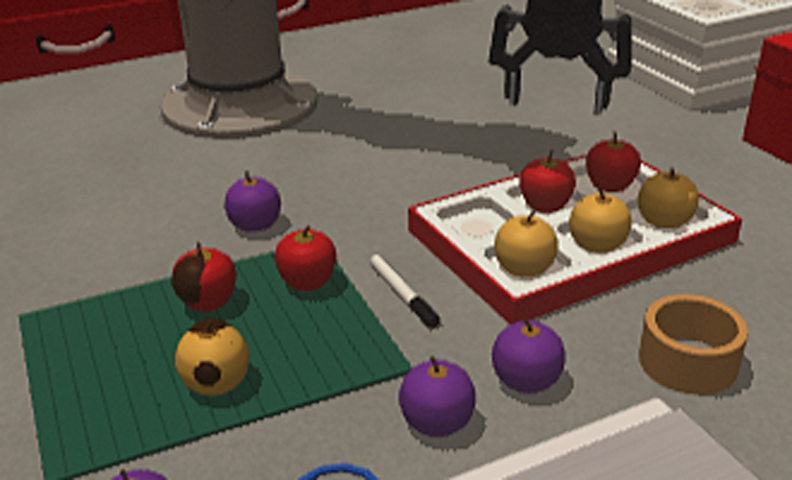

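Three are in place and upright. Last: the apple at (.4953, -.0838).

play_rows([
  [1,0,-0.02,0,0],
  [1,0,-0.06,0,0],
  [1,0,-0.1,0,0],
  [1,0,-0.14,0,0],
  [1,0,-0.18,0,0],
  [1,0,-0.22,-0.005,0],
  [1,0,-0.26,-0.01,0],
  [1,0,-0.29,-0.015,0],
  [1,0,-0.302,-0.02,0],
  [1,0,-0.302,-0.02,0],
])

```text
clock: 29.75
tcp_pos: [0.4909, -0.0867, 0.1119]
orientation: [-0.613, 1.486, 0.613]
contact_force: [-0.4, 0.7, 0.1]
grip_width: 0.0856
```

play_rows([
  [1,0,0,0,0],
  [1,0,0,0,0],
])

```text
clock: 29.95
tcp_pos: [0.4926, -0.083, 0.1132]
orientation: [-0.617, 1.482, 0.618]
contact_force: [-0.5, 0.4, -0.4]
grip_width: 0.0852
```

play_rows([
  [1,0.002,0,-0.01,0],
  [1,0.002,0,-0.03,0],
  [1,0.002,0,-0.055,0],
  [1,0.002,0,-0.075,0],
  [1,0.002,0,-0.085,0],
  [1,0.002,0,-0.089,0],
  [1,0.002,0,-0.089,0],
  [1,0.002,0,-0.089,0],
])

```text
clock: 30.75
tcp_pos: [0.4953, -0.0844, 0.0252]
orientation: [-0.616, 1.48, 0.616]
contact_force: [0.9, 0.5, 1.2]
grip_width: 0.0854
```

play_rows([
  [1,0,0.0005,-0.0015,0],
  [0.6,0,0.0005,-0.0015,0],
  [0.3,0,0.0005,-0.0015,0],
  [0,0,0.0005,-0.0015,0],
  [-1,0,0.0005,-0.0015,0],
  [-1,0,0.0005,-0.0015,0],
  [-1,0,0.0005,-0.0015,0],
  [-1,0,0.0005,-0.0015,0],
], force=25)

```text
clock: 31.55
tcp_pos: [0.4951, -0.0839, 0.0238]
orientation: [-0.616, 1.481, 0.616]
contact_force: [-1.1, 0.2, 6.1]
grip_width: 0.0625
```

play_rows([
  [-1,0,0,0.01,0],
  [-1,0,0,0.03,0],
  [-1,0,0,0.06,0],
  [-1,0,0,0.09,0],
  [-1,0,0,0.115,0],
  [-1,0,0,0.115,0],
  [-1,0,0,0.115,0],
])

```text
clock: 32.25
tcp_pos: [0.4946, -0.0838, 0.1385]
orientation: [-0.616, 1.48, 0.616]
contact_force: [0.2, -0.1, -1.3]
grip_width: 0.0621
```

play_rows([
  [-1,0,0.015,0,0],
  [-1,0.001,0.04,0,0],
  [-1,0.001,0.07,0,0],
  [-1,0.002,0.105,0,0],
  [-1,0.002,0.14,0,0],
  [-1,0.002,0.17,0,0],
  [-1,0.002,0.19,0,0],
  [-1,0.002,0.203,0,0],
  [-1,0.002,0.204,0,0],
  [-1,0.002,0.204,0,0],
])

```text
clock: 33.25
tcp_pos: [0.4962, 0.119, 0.1375]
orientation: [-0.616, 1.483, 0.615]
contact_force: [0.1, 0.4, -1.9]
grip_width: 0.0622
```

play_rows([
  [-1,0,0,-0.02,0],
  [-1,0,0,-0.04,0],
  [-1,0,0,-0.06,0],
  [-1,0,0,-0.075,0],
  [-1,0,0,-0.085,0],
  [-1,0,0,-0.092,0],
  [-1,0,0,-0.094,0],
  [-1,0,0,-0.094,0],
])

```text
clock: 34.05
tcp_pos: [0.4969, 0.1197, 0.0443]
orientation: [-0.616, 1.482, 0.615]
contact_force: [0.8, -0.3, -1.4]
grip_width: 0.0624
```

play_rows([
  [-1,0,0.001,-0.002,0],
  [-1,0,0.001,-0.004,0],
  [-1,0,0.001,-0.006,0],
  [-1,0,0.001,-0.008,0],
  [-1,0,0.001,-0.0095,0],
  [-1,0,0.001,-0.0095,0],
])

```text
clock: 34.65
tcp_pos: [0.4965, 0.121, 0.0344]
orientation: [-0.616, 1.482, 0.616]
contact_force: [-0.5, -0.2, -1.4]
grip_width: 0.062
```

play_rows([
  [-1,0,0,-0.0005,0],
  [-1,0,0,-0.001,0],
  [-1,0,0,-0.001,0],
])

```text
clock: 34.95
tcp_pos: [0.4967, 0.1211, 0.0339]
orientation: [-0.616, 1.481, 0.616]
contact_force: [-1.3, 0.2, 2.8]
grip_width: 0.0623
```

Touching down. Release and back off.

play_rows([
  [0.0,0,0,0,0],
  [0.2,0,0,0,0],
  [0.6,0,0,0,0],
  [0.9,0,0,0,0],
  [1,0,0,0,0],
  [1,0,0,0.005,0],
  [1,0,0,0.02,0],
  [1,0,0,0.05,0],
  [1,0,0,0.09,0],
  [1,0,0,0.11,0],
])

```text
clock: 35.95
tcp_pos: [0.4979, 0.1212, 0.1466]
orientation: [-0.615, 1.478, 0.615]
contact_force: [0.9, 0.0, -0.0]
grip_width: 0.0857
```

play_rows([
  [1,0,-0.03,0.02,0],
  [1,0,-0.06,0.04,0],
  [1,0,-0.09,0.06,0],
  [1,0,-0.1,0.08,0],
  [1,0,-0.1,0.1,0],
  [1,0,-0.1,0.1,0],
  [1,0,-0.1,0.1,0],
])

```text
clock: 36.65
tcp_pos: [0.4966, 0.0212, 0.2437]
orientation: [-0.616, 1.481, 0.616]
contact_force: [-0.2, 0.1, -0.1]
grip_width: 0.0854
```

```bash
python3 look.py 4 .497,.121,.016 .4925,.217,.016 .588,.221,.016 .584,.317,.016 .59,.125,.016 .49,.313,.016 .603,-.216,.006 .481,-.189,.006
```

```text
[0.49661145 0.02121382 0.24373799] [-0.52  0.18  0.4   1.99 -0.08  0.99  0.71]
.497,.121,.016 [0.4963 0.1206] 0.0298 0.0011 427 0.07
.4925,.217,.016 [0.4934 0.2165] 0.03 0.0014 643 0.07
.588,.221,.016 [0.5888 0.22  ] 0.0312 0.0012 772 0.0699
.584,.317,.016 [0.5839 0.3164] 0.0313 0.0012 750 0.07
.59,.125,.016 [0.5895 0.1244] 0.0319 0.0009 488 0.07
.49,.313,.016 [0.4906 0.3123] 0.0298 0.0013 649 0.0699
.603,-.216,.006 [ 0.6034 -0.2164] 0.0324 0.0009 839 0.06
.481,-.189,.006 [ 0.4809 -0.1891] 0.0305 0.0012 674 0.06
```

View pics/scene4.png

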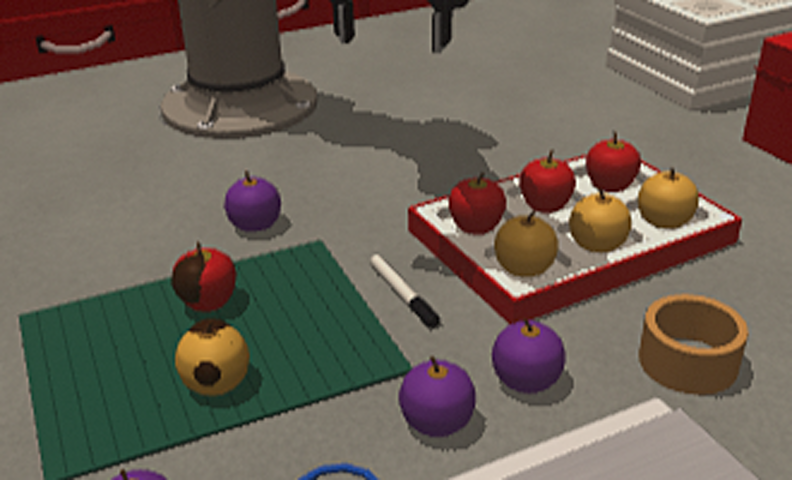

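View pics/top4.png

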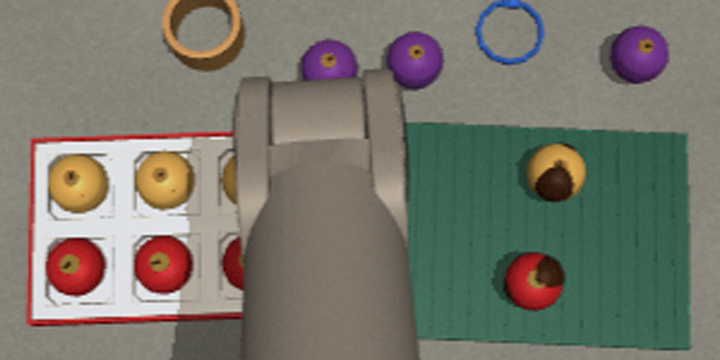

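All six pockets are filled with upright fruit, pears in one row and apples in the other. The bruised fruits and the packed ones are where they were.

```bash
python3 -c "
from bench import r
print(r.hand_in())"
```

```text
the job is handed in; nothing more can be done
None
```

I packed both sound pears into the free pockets of the pear row and both sound apples into the free pockets of the apple row. The job was handed in after about 37 s of the 112 s allowed.

- **Setting down:** I lowered each fruit until the force reading showed it touching the pocket floor, and only then opened the gripper. The highest reading at touchdown was about 8 N.
- **Placement:** In the last scene picture all six fruits in the box stand stem up. The four I placed measured within about 1 mm of their pocket centres.
- **Left alone:** The bruised pear and bruised apple measured within about 0.3 mm of where they started. The packed fruits measured within about 1 mm. Some measurements in between were up to 2.5 mm off, but only while the arm blocked a camera's view.
- **Disagreements:**
  - The top and wrist cameras differed by about 1 mm on the box's y position; I used the wrist camera's value.
  - The first grip was too high, so I opened the gripper and took that pear again about 4 mm lower before lifting it.
  - In the last top picture the arm hid the two pockets nearest the mat; only the scene camera shows them.

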